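# Slide the brass label plate out over the end of the press ledge

## Robot

A 6-joint arm with a two-finger parallel gripper is mounted at the origin on the work surface. World frame = base frame: x ahead of the robot, y to its left, z up, the work surface at z = 0. Lengths are in mm, angles in rad, forces in N, time in s.
With the tool pointing down it reaches from about 350 to 975 mm from the base axis. Payload 7.1 kg.
Tool frame: the origin (TCP) lies between the finger pads; the fingertips stand 19 mm ahead of it and the grasp point (between the pads) is the TCP (ctrl.tcp_to_tips is the distance from the TCP to the fingertips, in mm); z points along the fingers, y is the line along which they close (so a half turn about z gives the same grasp; the last joint's range is limited). The gripper opens to 88 mm and grips with 3 to 60 N. Pads are 20 mm wide; open, the fingers measure 115 mm over their backs; the gripper's body (75 mm by 178 mm) begins 61 mm behind the grasp point.
Start: joints at [-1.184, 0.423, 1.63, -0, 1.089, -0.019], TCP at [246.737, -574.218, 241.675] pointing down, gripper open.
Joint ranges: [-3, 3], [-0.9, 2.11], [0.09, 2.58], [-1.31, 4.45], [0.11, 2.69], [-2.54, 2.54]. Speed limits (rad/s): [2.39, 2.39, 3.01, 3.14, 3.14, 3.14].

## Interface

Orientations are given as a rotation vector (axis times angle).
In Python, from workcell import status, optics, ctrl gives the robot as it stands. The module is installed in compiled form; this text tells all that it offers.
- The arm moves only by the shell command python3 -m inch 'ROWS'. ROWS is JSON, a list that holds one entry, the list of rows, each a list of 7 numbers: the shift along the tool's x, y, z in mm, then the turn, a rotation vector about the tool's x, y, z in rad, then the opening in per cent of the stroke, from 0 (shut) to 100 (fully open). A call has 1 to 20 rows; each row is the pose to reach, as a shift and turn from the pose commanded when the call began, along the tool's axes at that moment; what a row does not reach only later rows make up. A row lasts 1/10 s, in which the tool goes at most 50 mm and 8.59 degrees, less where a joint would pass 70% of its speed; a pose out of reach is approached as far as the arm can. A call with a gripper value outside its range is refused whole. The fingers move at their own pace and stop on an object; the grip force is fixed at half the most. Time passes only in rows, so rows that repeat a pose let the fingers close. It gives the time, the measured TCP pose, the force, the opening and the grip force at its end, in the units of the state.
- status.get_obs(): the state, without advancing time (a new reading comes with each control period).
- optics.get_image(name): name is "scene" or "top"; returns a dict with "frame" (384x512x3 uint8, red, green, blue), "fx", "fy", "cx", "cy" (pixels), "rvec" (rotation vector, rad) and "tvec" (3), from world to camera coordinates, as OpenCV has them. Camera axes: x right, y down, z forward; pixel columns grow to the right and rows downward; lengths in mm; the calibration is good to about 2 mm. A picture is of the moment at which its call begins. There is no depth.
- ctrl.close_job(): hands the job in; it is judged then, once.
The state is a dict: "t": time; "qpos": joint angles; "qvel": joint speeds; "joint_torque": joint torques, N m; "ee_pos": TCP position; "orientation": TCP orientation; "ft_force": force on the tool from outside, world axes, zero at the start; "moment": the same for the moment, N m; "width": finger opening in mm; "grasp_force": force on a finger pad.
Only numpy, scipy, OpenCV 4.12 (cv2) and the standard library are available. Lean on these libraries where they do the work, as an engineer would, in place of code of your own. Each camera call takes 0.05 s, during which the arm holds its last target. There are 200 camera calls.

## Task

A flat brass label plate lies askew on the iron ledge beside the hand press. Push it with the fingertips until its long side lies against the steel fence at the back of the ledge and about a third of its length stands out past the ledge's free end, the end away from the press, so that the next worker can take it by the edge. Keep it flat on the ledge all the way, never lifted or tipped, and leave the press lever and everything else on the shelf where they are.

Things in the scene. Friction and masses are not known exactly. Their poses are not given: they have to be found in the camera images.
- press: cast-iron hand press (470 mm to the top of its ram, the lever reaching 650 mm) with a grey planed iron ledge fixed beside it, all bolted down. Origin on the shelf under the ledge, z up, +y along the ledge away from the press, +x to the back. In this frame (mm) the level ledge top is at z = 75 from x = -90 (open front) to 75 (fence) and y = -250 to 200 (free end); the press itself fills y = -440 to -285, x = -120 to 140
- ledge_end (a point): point on the ledge top where the fence's inner face meets the ledge's free end (x = 75, y = 200, z = 75 mm in the press frame), axes as the press: +y out over the free end, +x into the fence. The fence is a straight steel bar along y, 8 mm thick, 12 mm higher than the ledge top, as long as the ledge; past the free end there is only the shelf, 75 mm below
- plate: loose flat brass label plate, 90 mm (its x) by 150 mm (its y) by 6 mm, 0.45 to 0.85 kg, a rivet hole near each end; origin at the centre of its underside, z up. Its +y end leads to the ledge's free end, its +x long side faces the fence. At the start it is wholly on the ledge, turned up to 17 degrees from it and some cm clear of the fence. It slides with 1 to 4 N
- plate_lead (a point): middle of the bottom edge of the plate's leading short end (x = 0, y = +75 mm in the plate's frame)
- corner_lead (a point): bottom corner of the plate at the leading end on the fence side (x = +45, y = +75 mm in the plate's frame)
- corner_tail (a point): bottom corner of the plate at the trailing end on the fence side (x = +45, y = -75 mm in the plate's frame)
- press_lever (a joint): turn of the press's lever (rad): 0 as it rests, leaning back; grows as the lever is pulled forward, which lowers the ram. To be left alone
- cap0: loose bystander: shallow steel clock drum cap, a disc 92 mm in diameter and 16 mm high, the lowest of a stack of three on the shelf behind the fence, near the press; origin at the centre of its underside
- cap1: loose bystander: shallow steel clock drum cap, a disc 92 mm in diameter and 16 mm high, the middle one of a stack of three on the shelf behind the fence, near the press; origin at the centre of its underside
- cap2: loose bystander: shallow steel clock drum cap, a disc 92 mm in diameter and 16 mm high, the top one of a stack of three on the shelf behind the fence, near the press; origin at the centre of its underside
- pulley: loose bystander: bronze pulley lying flat, 84 mm in diameter, 38 mm high over its hub, on the shelf behind the fence; origin at the centre of its underside
- jar: loose bystander: green glass jar with a steel cap, 72 mm in diameter, 115 mm high, on the shelf beyond the free end of the ledge; origin at the centre of its underside
- spacer: loose bystander: aluminium spacer ring, 64 mm outside, 40 mm bore, 26 mm high, on the shelf in front of the ledge; origin at the centre of its underside
There are look-alikes about, which are no part of the job. There is more than one size of the plate; the one meant has the size given above.

How it is judged (in metres and radians):
At the end, for the whole second after the job is handed in: The plate lies flat and at rest on the ledge, its leading end 37 to 63 mm past the ledge's free end (a third of 150 mm, give or take 13 mm), and both corners of its fence side within 5 mm of the fence's face (y of plate_lead in the frame of ledge_end between 0.037 and 0.063 m and x of each of corner_lead, corner_tail in the frame of ledge_end above -0.005 m and x of plate in the frame of ledge_end below 0 m and z of plate in the frame of ledge_end between -0.003 and 0.003 m and angle between plate's own z axis and vertical below 0.04 rad and linear speed of plate below 0.01 m/s); the robot touches nothing.
It fails at once if the plate is lifted off the ledge (by more than 8 mm) (z of plate in the frame of ledge_end above 0.008 m).
It fails at once if the plate tips (by more than 0.15 rad) or falls off the ledge (angle between plate's own z axis and vertical above 0.15 rad or z of plate in the frame of ledge_end below -0.015 m).
It fails at once if the press lever is moved (by more than 0.1 rad) (value of joint press_lever above 0.1 rad).
It fails at once if a bystander (a drum cap, the pulley, the jar or the spacer ring) is moved by more than 15 mm (distance of any of cap0, cap1, cap2, pulley, jar, spacer from where it was at the start of the episode above 0.015 m).
It also fails if it takes over 70 s, if anything falls off the work surface, if the arm or the gripper's body presses on something with over 40 N, if the wrist force passes 120 N, or if a joint passes its speed limit or range.

## Working session

There is one attempt and no reset: what is moved stays moved. The work goes in short steps, Python scripts to look and compute and a shell command to move; the robot and the scene stay as the last step left them, time stands still between calls to the robot, and variables do not carry over. Pictures are saved under pics/ and viewed, at most 10 in all, crops included, and the job is handed in when it is done.

```bash
mkdir -p pics; cat > h.py <<'E'
import numpy as np, cv2
from workcell import status, optics, ctrl
def snap(n,f=None):
    d=optics.get_image(n)
    if f: cv2.imwrite(f,cv2.cvtColor(d["frame"],cv2.COLOR_RGB2BGR))
    return d
def ray(d,uv,z):
    R=cv2.Rodrigues(np.array(d["rvec"],float))[0];t=np.array(d["tvec"],float).ravel()
    c=-R.T@t
    v=R.T@np.array([(uv[0]-d["cx"])/d["fx"],(uv[1]-d["cy"])/d["fy"],1.])
    return c+v*(z-c[2])/v[2]
def proj(d,p):
    R=cv2.Rodrigues(np.array(d["rvec"],float))[0];t=np.array(d["tvec"],float).ravel()
    q=R@np.array(p,float)+t
    return np.array([q[0]/q[2]*d["fx"]+d["cx"],q[1]/q[2]*d["fy"]+d["cy"]])
E
python3 - <<'E'
from h import *
for n in("scene","top"):
    d=snap(n,f"pics/{n}0.png"); R=cv2.Rodrigues(np.array(d["rvec"],float))[0]; print(n,d["fx"],d["cx"],d["cy"],-R.T@np.array(d["tvec"]).ravel(), R.round(2).tolist())
o=status.get_obs();print(o["t"],o["orientation"],o["ft_force"],o["width"])
E
```

```text
scene 472.12070291176155 251.44407511838796 200.7998976665992 [1434.5905137  -219.79064084 1105.1011625 ] [[0.21, 0.98, -0.01], [0.68, -0.15, -0.72], [-0.71, 0.15, -0.69]]
top 381.3164640683809 259.93036867056554 191.34779980623736 [ 266.91329386    6.27938193 1439.61421625] [[0.01, -1.0, 0.01], [-0.98, -0.01, -0.18], [0.18, -0.01, -0.98]]
0.1 [-3.07585062e+00 -6.32812542e-01  4.26557825e-04] [-0.40485051 -0.29712766 -0.54901642] 88.01813204724118
```

View pics/scene0.png

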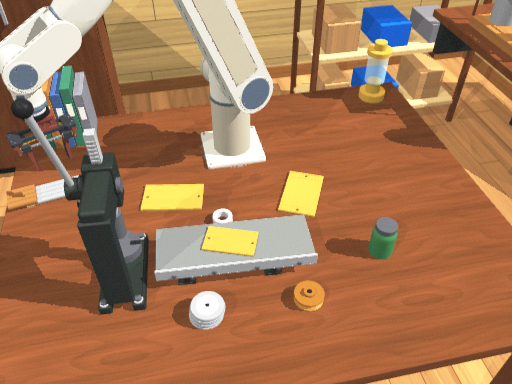

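View pics/top0.png

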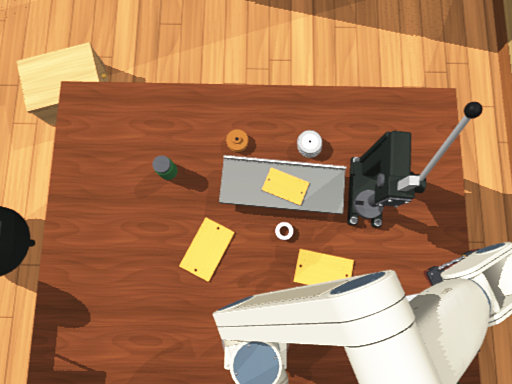

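The scene view shows the plate on the grey ledge near (230,241). In the top view it is at (286,187), with the ledge spanning (220–346, 155–213), the fence at the top, the free end at the left and the press at the right. The jar is at (165,167), and the other plates lie on the shelf. Next I measure.

```bash
cat >> h.py <<'E'
def plate(d,box):
    f=d["frame"];h=cv2.cvtColor(f,cv2.COLOR_RGB2HSV)
    m=cv2.inRange(h,(20,110,90),(35,255,255)); k=np.zeros_like(m);u0,v0,u1,v1=box;k[v0:v1,u0:u1]=m[v0:v1,u0:u1]
    c=max(cv2.findContours(k,cv2.RETR_EXTERNAL,cv2.CHAIN_APPROX_NONE)[0],key=cv2.contourArea)
    P=np.array([ray(d,q[0],81)[:2] for q in c],np.float32)
    return cv2.minAreaRect(P),cv2.boxPoints(cv2.minAreaRect(P))
E
python3 - <<'E'
from h import *
t=snap("top");s=snap("scene")
print(plate(t,(222,150,345,215)));print(plate(s,(160,215,310,272)))
for n,d,b in(("t",t,(205,140,365,225)),("s",s,(145,200,330,290))):
    u0,v0,u1,v1=b;c=cv2.cvtColor(d["frame"],cv2.COLOR_RGB2BGR)[v0:v1,u0:u1]
    cv2.imwrite(f"pics/c{n}.png",cv2.resize(c,None,fx=4,fy=4,interpolation=cv2.INTER_CUBIC))
E
python3 -c "
import cv2,numpy as np
a=cv2.imread('pics/ct.png');b=cv2.imread('pics/cs.png')
c=np.zeros((a.shape[0]+b.shape[0],max(a.shape[1],b.shape[1]),3),np.uint8);c[:a.shape[0],:a.shape[1]]=a;c[a.shape[0]:,:b.shape[1]]=b
print(c.shape);cv2.imwrite('pics/c.png',c[:,:800][:700])
" ; python3 -c "
import cv2;c=cv2.imread('pics/c.png');cv2.imwrite('pics/c.png',cv2.resize(c,None,fx=.857,fy=.857));"
```

```text
(((538.001953125, -100.02210998535156), (149.0458984375, 89.5978012084961), 68.66461181640625), array([[ 469.15982 , -153.13872 ],
       [ 552.61725 , -185.73679 ],
       [ 606.8441  ,  -46.905502],
       [ 523.38666 ,  -14.307434]], dtype=float32))
(((536.9777221679688, -99.3848876953125), (150.65362548828125, 93.72541809082031), 68.68672180175781), array([[ 465.94128 , -152.52682 ],
       [ 553.25653 , -186.59293 ],
       [ 608.01416 ,  -46.24295 ],
       [ 520.6989  ,  -12.176849]], dtype=float32))
(700, 740, 3)
```

View pics/c.png

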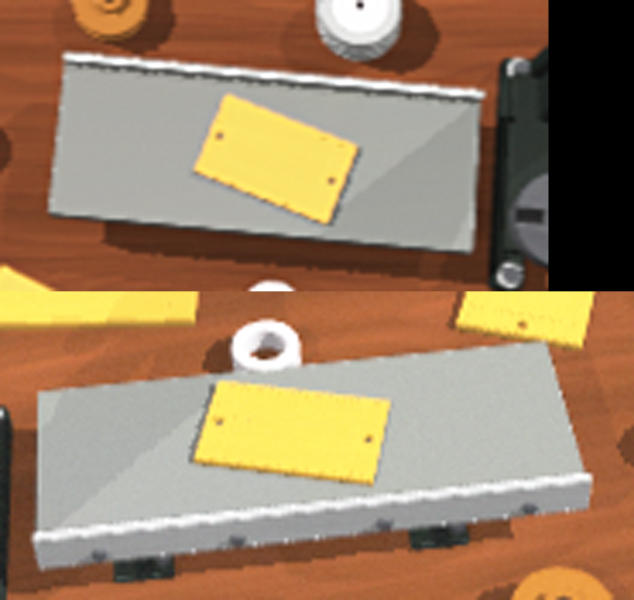

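Crop: the ledge front edge runs (50,213)–(473,250) in the upper picture. The outer edge of the fence top runs (65,53)–(483,93). The free end is at the left and the plate is clear of the fence. From these I compute the ledge frame.

```bash
python3 - <<'E'
from h import *
t=snap("top");s=snap("scene");k=4*.857
T=lambda u,v,z:ray(t,(205+u/k-.4,140+v/k-.4),z)[:2].round(1)
S=lambda u,v,z:ray(s,(145+u/k-.4,200+(v-340*.857)/k-.4),z)[:2].round(1)
print("top front free,front press",T(50,213,75),T(473,250,75))
print("fence outer top free,press",T(64,53,87),T(484,92,87))
print("scene front free/press",S(546,342,75),S(38,392,75))
print("scene fence outer top",S(590,479,87),S(35,537,87))
# subpixel fits via grey mask on front edge & free end
h=cv2.cvtColor(t["frame"],cv2.COLOR_RGB2HSV);m=cv2.inRange(h,(0,0,90),(180,40,255))
k2=np.zeros_like(m);k2[150:216,215:348]=m[150:216,215:348]
c=max(cv2.findContours(k2,cv2.RETR_EXTERNAL,cv2.CHAIN_APPROX_NONE)[0],key=cv2.contourArea)[:,0]
def fit(P):
    l=cv2.fitLine(np.array(P,np.float32),cv2.DIST_HUBER,0,.01,.01).ravel();return l
P=np.array([ray(t,q,75)[:2] for q in c]);Q=np.array([ray(t,q,87)[:2] for q in c])
a=fit(P[(c[:,0]>225)&(c[:,0]<338)&(c[:,1]>190)]);b=fit(Q[(c[:,0]>229)&(c[:,0]<338)&(c[:,1]<172)]);e=fit(P[(c[:,0]<230)&(c[:,1]>165)&(c[:,1]<198)])
for l in(a,b,e):print(l, np.degrees(np.arctan2(l[1],l[0])))
E
```

```text
top front free,front press [476.  137.7] [ 442.9 -308.6]
fence outer top free,press [647.4 127. ] [ 611.4 -322.2]
scene front free/press [475.3 140.7] [ 440.1 -306.6]
scene fence outer top [644.  126.9] [ 608.  -317.8]
[ 7.9338364e-02  9.9684775e-01  4.5949805e+02 -8.7989815e+01] 85.44946
[ 7.9800621e-02  9.9681085e-01  6.2365216e+02 -1.5293224e+02] 85.42289
[ 9.970913e-01 -7.621648e-02  5.509507e+02  1.321083e+02] -4.3711214
```

```bash
python3 -m inch '[[[20,-35,0,0,0,0.06,80],[40,-70,0,0,0,0.12,80],[60,-106,0,0,0,0.18,80],[79,-141,0,0,0,0.24,80],[99,-176,0,0,0,0.3,80],[119,-211,0,0,0,0.36,80],[139,-247,0,0,0,0.42,80],[158,-282,0,0,0,0.4845,80],[193,-296,0,0,0,0.4845,80],[228,-310,0,0,0,0.4845,80],[263,-325,0,0,0,0.4845,80],[298,-339,0,0,0,0.4845,80],[333,-353,0,0,0,0.4845,80],[367,-367,0,0,0,0.4845,80],[367,-367,0,0,0,0.4845,80],[367,-367,0,0,0,0.4845,80]]]'
cat >> h.py <<'E'
EX=np.array([.9969,-.0785]);EY=np.array([.0785,.9969])
def st():
    o=status.get_obs();p=np.array(o["ee_pos"]);R=cv2.Rodrigues(np.array(o["orientation"],float))[0]
    f=np.array(o["ft_force"])[:2]
    print("t %.1f ex %.1f ey %.1f z %.1f w %.1f"%(o["t"],p[:2]@EX,p[:2]@EY,p[2],o["width"]),"tool x ang",np.degrees(np.arctan2(R[1,0],R[0,0])).round(2),"tilt",R[:2,2].round(3),"f ex,ey,z",(f@EX).round(1),(f@EY).round(1),round(float(o["ft_force"][2]),1))
def pl(n="top"):
    d=snap(n);r,b=plate(d,(140,140,345,215) if n=="top" else (150,215,345,290))
    c=np.array(r[0]);print(n,"plate ex %.1f ey %.1f"%(c@EX,c@EY),np.array(r[1]).round(1),"corners",(b@np.c_[EX,EY]).round(1).tolist())
E
python3 -c "
from h import *;st()"
```

```text
t: 1.9
ee_pos: [439.0, -91.6, 241.5]
orientation: [3.139, -0.12, -0.001]
ft_force: [-1.3, -1.1, 0.1]
width: 70.4
grasp_force: 0.0
t 1.9 ex 444.9 ey -56.9 z 241.5 w 70.4 tool x ang -4.39 tilt [-0.001 -0.   ] f ex,ey,z -1.2 -1.2 0.1
```

```bash
python3 -m inch '[[[0,0,35,0,0,0,80],[0,0,70,0,0,0,80],[0,0,105,0,0,0,80],[0,0,130,0,0,0,80],[0,0,145,0,0,0,80],[0,0,145,0,0,0,80],[10,0,145,0,0,0,80],[16,0,145,0,0,0,80],[22,0,145,0,0,0,80],[27,0,145,0,0,0,80],[32,0,145,0,0,0,80],[37,0,145,0,0,0,80],[42,0,145,0,0,0,80],[47,0,145,0,0,0,80],[52,0,145,0,0,0,80],[57,0,145,0,0,0,80],[62,0,145,0,0,0,80],[62,0,145,0,0,0,80],[62,0,145,0,0,0,80]]]'
python3 -c "
from h import *;st();d=snap('scene','pics/s1.png');pl('scene');pl()"
```

```text
t: 3.8
ee_pos: [501.4, -97.0, 96.8]
orientation: [3.139, -0.123, 0.002]
ft_force: [0.4, 0.0, -0.9]
width: 70.1
grasp_force: 0.0
t 3.8 ex 507.5 ey -57.4 z 96.8 w 70.1 tool x ang -4.5 tilt [ 0.001 -0.   ] f ex,ey,z 0.4 0.0 -0.9
scene plate ex 567.4 ey -47.1 [149.9  94.3] corners [[517.3, -120.1], [611.5, -123.9], [617.6, 25.9], [523.4, 29.7]]
top plate ex 593.2 ey 12.4 [27.8 45.2] corners [[569.0, 1.5], [613.9, -4.3], [617.4, 23.3], [572.6, 29.1]]
```

View pics/s1.png

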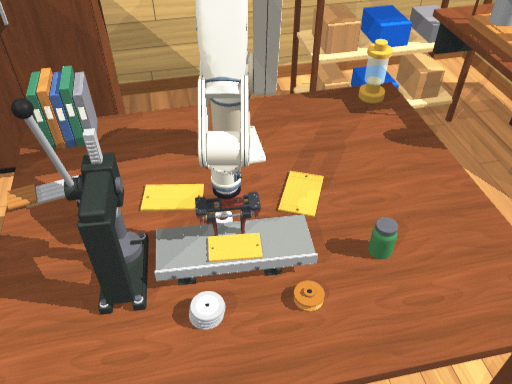

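The fingers are against the plate's front side near (235,245). The plate is almost parallel to the fence, with a small gap left. I keep pushing.

```bash
python3 -m inch '[[[4,0,0,0,0,0,80],[8,0,0,0,0,0,80],[12,0,0,0,0,0,80],[15,0,0,0,0,0,80],[17,0,0,0,0,0,80],[18,0,0,0,0,0,80],[18,0,0,0,0,0,80]]]'
python3 -c "
from h import *;st();pl('scene')"
```

```text
t: 4.65
ee_pos: [519.0, -98.4, 96.6]
orientation: [-3.139, 0.123, -0.0]
ft_force: [-1.4, 0.5, -0.5]
width: 70.1
grasp_force: 0.5
t 4.7 ex 525.1 ey -57.4 z 96.6 w 70.1 tool x ang -4.51 tilt [0. 0.] f ex,ey,z -1.5 0.4 -0.5
scene plate ex 577.7 ey -45.2 [149.9  85. ] corners [[535.1, -120.1], [620.1, -120.2], [620.3, 29.7], [535.3, 29.8]]
```

```bash
python3 -m inch '[[[1,0,0,0,0,0,80],[2,0,0,0,0,0,80],[2,0,0,0,0,0,80]]]'; python3 -m inch '[[[1,0,0,0,0,0,80],[1.5,0,0,0,0,0,80],[1.5,0,0,0,0,0,80]]]'
```

```text
t: 5.0
ee_pos: [519.3, -98.4, 96.5]
orientation: [-3.139, 0.123, 0.005]
ft_force: [-5.9, -0.3, 3.6]
width: 70.3
grasp_force: 3.1
t: 5.3
ee_pos: [519.4, -98.3, 96.3]
orientation: [-3.138, 0.123, 0.01]
ft_force: [-10.1, 0.4, 6.7]
width: 70.5
grasp_force: 4.9
```

```bash
python3 -m inch '[[[-10,0,0,0,0,0,80],[-25,0,0,0,0,0,80],[-25,0,-30,0,0,0,80],[-25,0,-65,0,0,0,80],[-25,0,-65,0,0,0,80]]]'
python3 -c "
from h import *;st();print(status.get_obs()['qpos']);pl('scene')"
```

```text
t: 5.8
ee_pos: [500.5, -97.5, 165.7]
orientation: [3.138, -0.124, 0.014]
ft_force: [0.8, -0.6, -0.2]
width: 70.3
grasp_force: 0.0
t 5.8 ex 506.6 ey -57.9 z 165.7 w 70.3 tool x ang -4.52 tilt [ 0.009 -0.002] f ex,ey,z 0.9 -0.5 -0.2
[-2.15714405e-01  3.61890169e-01  1.94400239e+00  1.14505544e-04
  8.26599936e-01  1.43386522e+00]
scene plate ex 578.1 ey -45.3 [150.   84.2] corners [[536.1, -120.4], [620.4, -120.2], [620.0, 29.8], [535.8, 29.6]]
```

```bash
python3 -m inch '[[[0,10,0,0,0,-0.14,45],[0,20,0,0,0,-0.28,45],[0,30,0,0,0,-0.42,45],[5,45,0,0,0,-0.56,45],[15,60,0,0,0,-0.7,45],[25,75,0,0,0,-0.84,45],[35,90,0,0,0,-0.98,45],[45,94,0,0,0,-1.12,45],[55,94,0,0,0,-1.26,45],[65,94,0,0,0,-1.4,45],[73,94,0,0,0,-1.5,45],[73,94,0,0,0,-1.571,45],[73,94,0,0,0,-1.571,45],[73,94,0,0,0,-1.571,45]]]'
python3 -c "
from h import *;st()"
```

```text
t: 7.25
ee_pos: [562.3, -196.0, 160.8]
orientation: [-2.308, -2.13, 0.001]
ft_force: [-0.1, -0.3, 0.3]
width: 39.5
grasp_force: 0.0
t 7.2 ex 576.0 ey -151.3 z 160.8 w 39.5 tool x ang 85.39 tilt [-0.001  0.   ] f ex,ey,z -0.1 -0.3 0.3
```

```bash
python3 -m inch '[[[0,3,20,0,0,0,45],[0,3,45,0,0,0,45],[0,3,64.5,0,0,0,45],[0,3,64.5,0,0,0,45],[8,3,64.5,0,0,0,45],[14,3,64.5,0,0,0,45],[18,3,64.5,0,0,0,45],[22,3,64.5,0,0,0,45],[28,3,64.5,0,0,0,45],[36,3,64.5,0,0,0,45],[44,3,64.5,0,0,0,45],[52,3,64.5,0,0,0,45],[60,3,64.5,0,0,0,45],[68,3,64.5,0,0,0,45],[76,3,64.5,0,0,0,45],[80,3,64.5,0,0,0,45],[80,3,64.5,0,0,0,45]]]'
python3 -c "
from h import *;st();pl('scene')"
```

```text
t: 8.95
ee_pos: [572.0, -115.7, 97.0]
orientation: [-2.306, -2.133, -0.0]
ft_force: [-0.8, 0.3, -0.1]
width: 39.5
grasp_force: 0.0
t 8.9 ex 579.3 ey -70.5 z 97.0 w 39.5 tool x ang 85.53 tilt [-0.     0.001] f ex,ey,z -0.8 0.3 -0.1
scene plate ex 577.5 ey 16.6 [150.1  85. ] corners [[535.2, -58.6], [620.2, -58.3], [619.8, 91.7], [534.8, 91.5]]
```

```bash
python3 -m inch '[[[6,0,0,0,0,0,45],[14,0,0,0,0,0,45],[22,0,0,0,0,0,45],[30,0,0,0,0,0,45],[38,0,0,0,0,0,45],[46,0,0,0,0,0,45],[54,0,0,0,0,0,45],[62,0,0,0,0,0,45],[70,0,0,0,0,0,45],[78,0,0,0,0,0,45],[86,0,0,0,0,0,45],[94,0,0,0,0,0,45],[102,0,0,0,0,0,45],[110,0,0,0,0,0,45],[116,0,0,0,0,0,45],[120,0,0,0,0,0,45],[122,0,0,0,0,0,45],[122,0,0,0,0,0,45]]]'
python3 -c "
from h import *;st();pl('scene');d=snap('scene');u=d['frame'][215:290,230:340,::-1]
cv2.imwrite('pics/s2.png',cv2.resize(u,None,fx=6,fy=6,interpolation=cv2.INTER_CUBIC))"
```

```text
t: 10.8
ee_pos: [581.8, 5.3, 97.3]
orientation: [2.307, 2.133, 0.001]
ft_force: [0.0, -0.1, 0.3]
width: 39.4
grasp_force: 0.0
t 10.8 ex 579.6 ey 51.0 z 97.3 w 39.4 tool x ang 85.5 tilt [0.001 0.   ] f ex,ey,z 0.0 -0.1 0.3
scene plate ex 578.0 ey 140.0 [150.1  91.8] corners [[527.0, 68.3], [618.6, 62.0], [629.0, 211.7], [537.4, 218.0]]
```

View pics/s2.png

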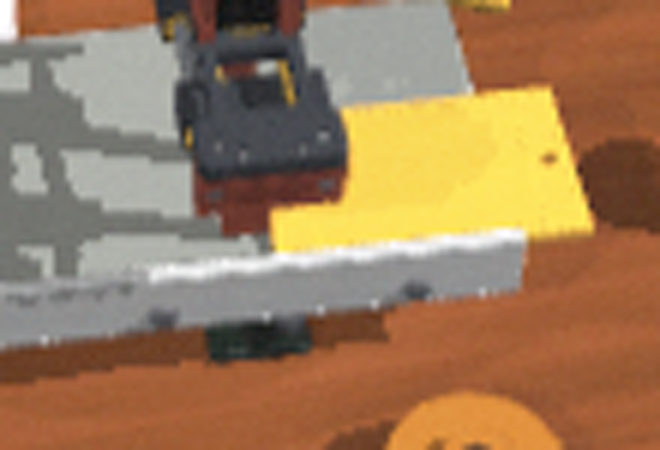

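The leading end now overhangs to the right of the free end (crop, 520→590), by about 37 mm. I push 12 mm more, then seat the plate on the fence.

```bash
python3 -m inch '[[[3,0,0,0,0,0,45],[6,0,0,0,0,0,45],[9,0,0,0,0,0,45],[11,0,0,0,0,0,45],[12.5,0,0,0,0,0,45],[12.5,0,0,0,0,0,45],[0,0,0,0,0,0,45],[-15,0,0,0,0,0,45],[-25,0,-30,0,0,0,45],[-25,0,-65,0,0,0,45],[-65,-20,-65,0,0,0,45],[-105,-40,-65,0,0,0,45],[-105,-40,-65,0,0,0,45]]]'
python3 -c "
from h import *;st();pl('scene');pl();d=snap('scene');u=d['frame'][215:290,230:340,::-1]
cv2.imwrite('pics/s3.png',cv2.resize(u,None,fx=6,fy=6,interpolation=cv2.INTER_CUBIC))"
```

```text
t: 12.2
ee_pos: [530.5, -100.6, 162.2]
orientation: [-2.311, -2.127, 0.003]
ft_force: [-0.7, 0.5, 0.1]
width: 39.2
grasp_force: 0.0
t 12.2 ex 536.7 ey -58.6 z 162.2 w 39.2 tool x ang 85.26 tilt [-0.002 -0.   ] f ex,ey,z -0.8 0.4 0.1
scene plate ex 581.2 ey 149.8 [150.5  92.5] corners [[535.1, 74.4], [627.5, 74.6], [627.3, 225.1], [534.8, 224.9]]
top plate ex 583.3 ey 149.7 [147.8  87.9] corners [[539.4, 75.8], [627.3, 75.9], [627.2, 223.7], [539.3, 223.6]]
```

View pics/s3.png

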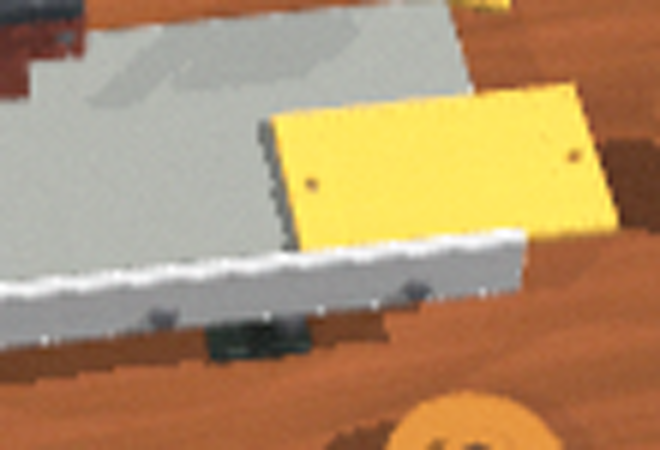

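The plate lies parallel to the fence. Its front edge is within about 1 mm of where it was when pressed against the fence, and the overhang is about 48 mm. Handing in.

```bash
python3 -c "
from h import *;print(ctrl.close_job())"
```

```text
the job is handed in; nothing more can be done
None
```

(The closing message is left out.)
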